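# Take the last corn cake off the griddle and switch it off

### The arm

A 7-joint arm with a two-finger parallel gripper is mounted at the origin on the work surface. World frame = base frame: x ahead of the robot, y to its left, z up, the work surface at z = 0. Lengths are in m, angles in rad, forces in N, time in s.
With the tool pointing down it reaches from about 0.35 to 0.9 m from the base axis. Payload 8.1 kg.
Tool frame: the origin (TCP) lies at the very end of the fingers, on their centre line; the grasp point (between the pads) lies 19 mm behind it; z points along the fingers, y is the line along which they close (so a half turn about z gives the same grasp; the last joint's range is limited). The gripper opens to 92 mm and grips with 3 to 60 N. Pads are 19 mm wide; open, the fingers measure 130 mm over their backs; the gripper's body (75 mm by 190 mm) begins 47 mm behind the grasp point.
Start: joints at [-1.219, 0.434, 0.025, 1.573, -0.012, 1.134, -0.075], TCP at [0.275, 0.561, 0.227] pointing down, gripper open.
Joint ranges: [-2.62, 2.62], [-0.44, 2.09], [-1.27, 1.32], [0.08, 2.57], [-1.32, 4.46], [0.12, 2], [-2.74, 2.74]. Speed limits (rad/s): [2.22, 2.22, 3.01, 3.01, 3.14, 3.14, 3.14].

### API

Orientations are given as a rotation vector (axis times angle).
In Python, from cell import readout, cams, job gives the robot as it stands.
- The arm moves only by the tool drive_tool, never from a script. Its argument "commands" is a list of rows, each a list of 3 entries, a list of its own where there are three numbers: the turn, a rotation vector about the tool's x, y, z in rad, then the shift along the tool's x, y, z in cm, then the gripper's target within -1 to 1 (fully open at 1, half-way at 0, shut at -1). A call has 1 to 20 rows; each row is the pose to reach, as a shift and turn from the pose commanded when the call began, along the tool's axes at that moment; what a row does not reach only later rows make up. A row lasts 1/12 s, in which the tool goes at most 41.7 mm and 7.16 degrees, less where a joint would pass 70% of its speed; a pose out of reach is approached as far as the arm can. A call with a gripper value outside its range is refused whole. The fingers move at their own pace and stop on an object; "newtons" is the grip in N (left out, the last holds). Time passes only in rows, so rows that repeat a pose let the fingers close. It gives the time, the measured TCP pose, the force, the opening and the grip force at its end, in the units of the state.
- readout.observe(): the state, without advancing time (a new reading comes with each control period).
- cams.get_image(name): name is "scene" or "side" or "wrist"; returns the picture (384x512x3 uint8, blue, green, red); there is no depth.
- cams.camera_info(name): a dict with "camera_matrix" (3x3 intrinsics, pixels), "k1" (the pictures are not rectified: a ray, as slopes to the right and down, at radius r is drawn at 1 + k1 r^2 times it, then the intrinsics apply), "R" (3x3) and "t" (3): a world point X has camera coordinates R X + t. Camera axes: x right, y down, z forward; pixel columns grow to the right and rows downward; lengths in m; the calibration is good to about 2 mm. A picture is of the moment at which its call begins: read the wrist's pose just before it. camera_info takes no time and is no camera call; for the wrist camera it gives the pose at the moment of the call.
- job.sign_off(): hands the job in; it is judged then, once.
The state is a dict: "clock": time; "joints": joint angles; "dq": joint speeds; "joint_efforts": joint torques, N m; "position": TCP position; "ee_rot": TCP orientation; "force": force on the tool from outside, world axes, zero at the start; "ft_torque": the same for the moment, N m; "width": opening from 0.0 (shut) to 1.0 (fully open); "gripper_force": force on a finger pad.
Only numpy, scipy, OpenCV 4.12 (cv2) and the standard library are available. Lean on these libraries where they do the work, as an engineer would, in place of code of your own. Each camera call takes 0.05 s, during which the arm holds its last target. There are 200 camera calls.

### The job

The last corn cake is done and crumbles easily: slide the turner under it, letting the griddle's back guard stop it but without crushing it or ramming the blade into the griddle, lift it clear and carry it on the blade to the white plate, and let it down from the blade, not dropped, to lie flat, toasted side up, in the middle of the plate; keep fingers and arm off it. Lay the turner back flat on its steel tray, blade inside the rim, and turn the griddle's knob back until its pointer reads zero. Leave the sauce bottle, salt shaker and ramekin where they stand.

Things in the scene. Friction and masses are not known exactly. Their poses are not given: they have to be found in the camera images.
- griddle: Fixed slim steel griddle, 300 mm deep (x), 360 mm wide (y), on screw feet: it stands 0 to 12 mm higher from one start to the next. Origin: centre of its underside; x points to its back, away from the robot, z up. Its dark level cooking plate is 80 mm above the origin and spans x -73 to 144, y -172 to 172 mm; side guards stand 25 mm above it. Control strip: x -150 to -90, z 65 mm; knob at y 125 mm.
- plate_front (a point): Middle of the cooking plate's front edge, at its height (x -73, z 80 mm in the griddle's frame). The front is open: only the knob stands up there.
- guard_foot (a point): Middle of the griddle's upright back guard, on its inner face at the cooking plate's height (x 144, z 80 mm in the griddle's frame). The guard runs the whole width and stands 50 mm above the plate.
- corn_cake: Firm golden corn cake, toasted spots on top: disc 110 mm across, 15 mm thick, 70 to 140 g. Origin: centre of its underside; z: its axis, up. Underside flat to 106 mm across, then rounded up to full width at 2 to 6 mm height. Lies on the cooking plate, its edge 24 to 55 mm short of the back guard; slides when pushed, friction 0.5 to 0.7, until the guard stops it. Breaks if squeezed with 30 N.
- turner: Loose steel turner, black handle, 240 mm long, 160 g, on the tool tray, handle to the robot. Origin: centre of the blade's underside; x points to the blade's front edge. Blade flat, 100 mm long (x -50 to 50), 90 wide, 2 thick. A cranked shank rises behind it to the straight handle. Left alone it lies stably flat on its blade, handle in the air. Grip firmly (40 to 60 N): it can swing in the grip.
- turner_grip (a point): Point to grip on the turner handle's centre line, at x -112, z 52 mm in the turner's frame. The handle is 24 mm wide (y) with flat sides and 20 mm thick; its centre line rises backwards at 19 degrees from x -78, z 40 to x -187, z 78 mm. Free space below and on both sides.
- turner_tip (a point): Middle of the blade's front edge on its underside, at x 50 mm, z 0 in the turner's frame.
- tool_tray: Fixed shallow metal tray where the turner lies, 260 mm (x) by 200 mm (y) outside, rim 3 mm thick and 14 mm high, floor 3 mm thick. Origin: centre of its underside on the counter; z up.
- plate: Loose round white serving plate on the counter, 216 mm across, 18 mm high, 550 g. Origin: centre of its underside. Its flat inner floor, 5 mm above the counter, is about 165 mm across; the rim rises gently around it.
- heat_knob (a joint): Angle (rad) of the griddle's black heat knob about the upright axis. 0: the white pointer line points to the griddle's back (+x), at the red zero mark, against a stop. Grows clockwise seen from above, to 4.71; turning back to zero is anticlockwise. Stiff (0.04 N m), stays where left.
- knob_grip (a point): On the knob's axis at the height to grip its bar, 25 mm above the control strip. The bar is 44 mm long, 15 mm wide; its top is 11 mm above this point, its foot, on a 44 mm round skirt, 16 mm below. It lies along the griddle's x axis at joint 0 and is turned clockwise from it by the joint's angle.
- sauce_bottle: Bystander: loose red sauce bottle with a white cap, 56 mm across, 160 mm high; origin: centre of its underside.
- salt_shaker: Bystander: loose steel salt shaker, 64 mm across, 94 mm high; origin: centre of its underside.
- ramekin: Bystander: loose small white ramekin, 70 mm across, 40 mm high; origin: centre of its underside.
There are look-alikes about, which are no part of the job. What is shaped like the plate but brown or red is not meant.

How it is judged:
By the outcome, as a careful person would: the job done as asked, in the order asked, and still so for the second after the job is handed in, with the robot touching nothing.
It also fails if it takes over 72 s, if anything falls off the work surface, if the arm or the gripper's body presses on something with over 40 N, if the wrist force passes 120 N, or if a joint passes its speed limit or range.

## Working session

There is one attempt and no reset: what is moved stays moved. The work goes in short steps, Python scripts to look and compute and a tool call to move; the robot and the scene stay as the last step left them, time stands still between calls to the robot, and variables do not carry over. Pictures are saved under pics/ and viewed, at most 10 in all, crops included, and the job is handed in when it is done.

Besides the shell and the picture viewer there is one more tool, called after "Emit:" by a JSON object that holds its "api" and its "payload". drive_tool: Moves the arm, as the interface text tells. Its arguments: {"type":"object","properties":{"commands":{"type":"array"},"newtons":{"type":"number"}},"required":["commands"]}

```bash
ls; mkdir -p pics; python3 - <<'E'
from cell import readout, cams, job
import cv2
print(readout.observe())
for n in ["scene","side"]:
    im=cams.get_image(n); cv2.imwrite(f"pics/{n}0.png",im)
    print(n,cams.camera_info(n))
E
```

```text
pics
{'clock': 0.0, 'joints': array([-1.21854362,  0.4352129 ,  0.0249639 ,  1.57409439, -0.01160046,
        1.13394742, -0.0751302 ]), 'dq': array([-0.00022186, -0.00118039, -0.00061919,  0.00020366,  0.00208068,
        0.00080206,  0.00033979]), 'joint_efforts': array([ 9.23732550e-04, -6.67842865e+01,  9.85741764e-01, -3.14457643e+01,
       -6.03548228e-02,  4.27220645e-02,  1.51230051e-04]), 'position': array([0.27441022, 0.56098894, 0.22595215]), 'ee_rot': array([-7.08430865e-01, -3.06045829e+00,  2.35995447e-03]), 'force': array([-0.15245281, -0.1907445 , -0.37633596]), 'ft_torque': array([-0.00361889, -0.03946535,  0.02409053]), 'gripper_force': 0.0, 'width': 0.9992755188809008}
scene {'camera_matrix': array([[354.17014362,   0.        , 253.0765148 ],
       [  0.        , 354.17014362, 192.16388422],
       [  0.        ,   0.        ,   1.        ]]), 'k1': -0.10322040867989411, 'R': array([[ 0.03906163,  0.99909206, -0.01700704],
       [ 0.52729287, -0.03506705, -0.84895968],
       [-0.84878526,  0.02419406, -0.5281839 ]]), 't': array([ 0.11632871, -0.20422295,  1.56762003])}
side {'camera_matrix': array([[399.11846634,   0.        , 255.6517937 ],
       [  0.        , 399.11846634, 192.47307231],
       [  0.        ,   0.        ,   1.        ]]), 'k1': -0.0060914078768392775, 'R': array([[ 0.99875968, -0.04797034,  0.01333969],
       [-0.02415032, -0.70101732, -0.71273521],
       [ 0.0435415 ,  0.71152903, -0.70130633]]), 't': array([-0.51861641, -0.01083796,  1.52278978])}
```

```bash
python3 - <<'E'
import cv2,numpy as np
a=[cv2.resize(cv2.imread(f"pics/{n}0.png"),(800,600),interpolation=cv2.INTER_CUBIC) for n in ["scene","side"]]
cv2.imwrite("pics/s1.png",a[0]);cv2.imwrite("pics/s2.png",a[1])
E
```

```text
(no output)
```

View pics/s1.png

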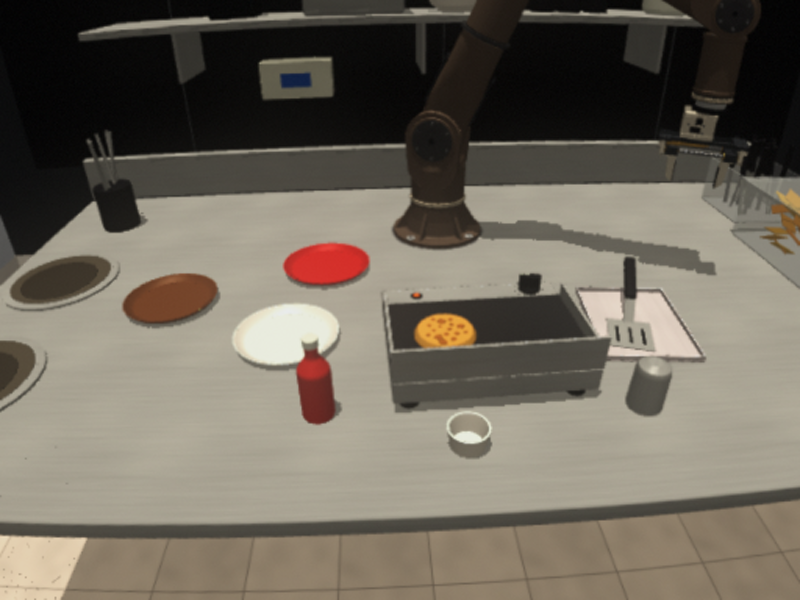

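View pics/s2.png

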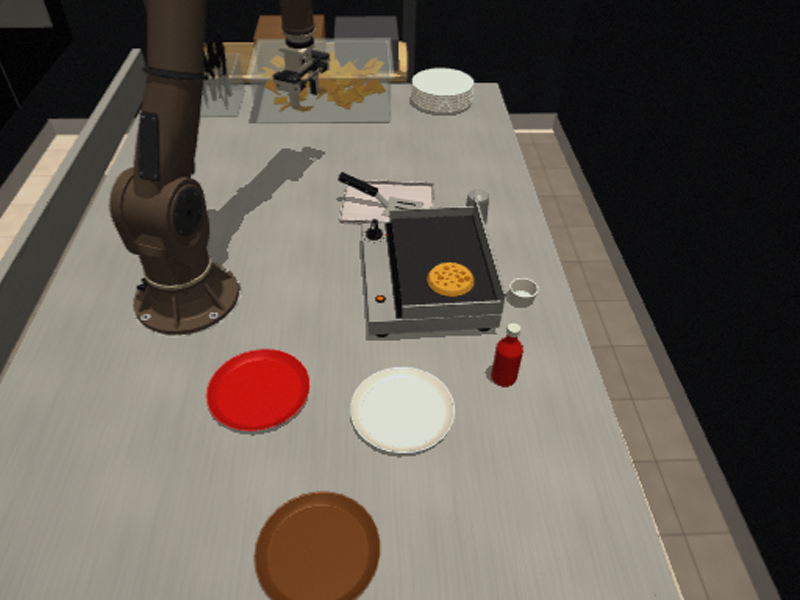

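The white plate is at scene (286,335) and side (402,409). The red one at scene (327,264), the brown one at (170,298) and the far stack at side (443,90) are look-alikes, so only the white one on the counter fits. The turner is on the tray at scene (630,310), the cake at (445,332) and the knob at (530,283). Next I'll take enlarged crops.

```bash
cat > h.py <<'E'
import numpy as np,cv2
from scipy.optimize import least_squares
from scipy.spatial.transform import Rotation as Ro
from cell import readout,cams,job
def und(c,p):
    d=np.array([c['k1'],0,0,0.]); return cv2.undistortPoints(np.array([[p]],float),c['camera_matrix'],d)[0,0]
def proj(c,X):
    X=np.atleast_2d(X).astype(float); q=X@np.array(c['R']).T+c['t']; s=q[:,:2]/q[:,2:]; s=s*(1+c['k1']*(s**2).sum(1,keepdims=True))
    return s@c['camera_matrix'][:2,:2].T+c['camera_matrix'][:2,2]
def ray(c,p):
    s=und(c,p); R=np.array(c['R']); d=R.T@np.array([*s,1]); return -R.T@c['t'],d
def onplane(c,p,z):
    o,d=ray(c,p); return o+d*(z-o[2])/d[2]
def tri(obs):
    A=[];b=[]
    for c,p in obs:
        o,d=ray(c,p); d/=np.linalg.norm(d); P=np.eye(3)-np.outer(d,d); A.append(P);b.append(P@o)
    X=np.linalg.lstsq(np.vstack(A),np.hstack(b),rcond=None)[0]; return X
E
python3 - <<'E'
import cv2
a=cv2.imread("pics/side0.png")[105:219,212:352]; b=cv2.imread("pics/scene0.png")[165:261,236:456]
cv2.imwrite("pics/c1.png",cv2.resize(a,None,fx=5,fy=5,interpolation=cv2.INTER_CUBIC))
cv2.imwrite("pics/c2.png",cv2.resize(b,None,fx=3.6,fy=3.6,interpolation=cv2.INTER_CUBIC))
E
```

```text
(no output)
```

View pics/c1.png

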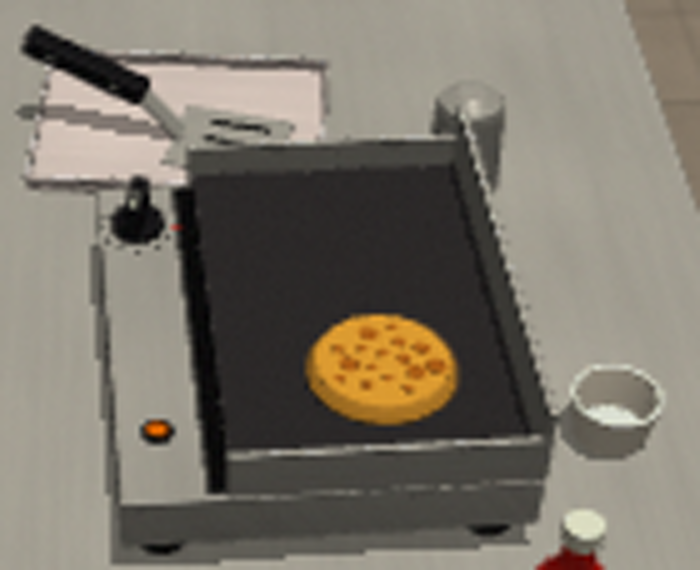

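View pics/c2.png

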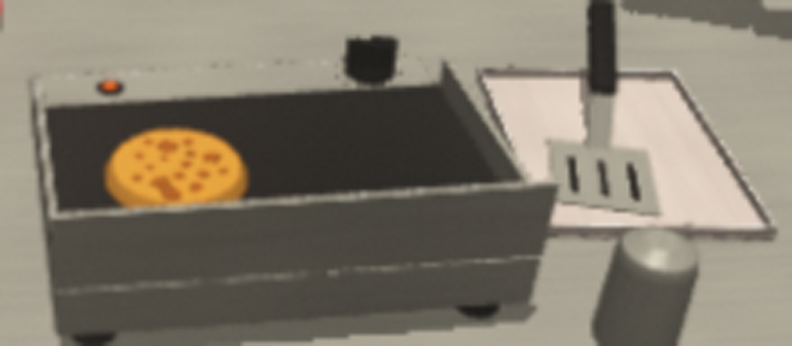

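Side crop: cake top centre at (382,360), knob at (138,200) with its bar pointing up the image, blade far edge from (185,107) to (293,123). Scene crop: blade corners at (548,140), (642,150), (660,213), (567,205); guard top from (55,212) to (556,186).

```bash
cat > fit.py <<'E'
from h import *
S=cams.camera_info("side");C=cams.camera_info("scene")
s=lambda x,y:(x/5+212-.4,y/5+105-.4); c=lambda x,y:(x/3.6+236-.36,y/3.6+165-.36)
obs=[(S,s(120,503),(-.15,-.18,.065)),(S,s(97,195),(-.15,.18,.065)),(S,s(462,110),(.15,.18,.13)),(S,s(552,422),(.15,-.18,.13)),(S,s(452,166),(.144,.172,.08)),(S,s(228,455),(-.073,-.176,.105)),
(C,c(54,213),(.15,-.18,.13)),(C,c(556,186),(.15,.18,.13)),(C,c(34,78),(-.15,-.18,.065))]
def W(p,X): 
    return Ro.from_euler('z',p[3]).apply(X)+p[:3]
def f(p): return np.hstack([(proj(k,W(p,np.array(X)))[0]-q) for k,q,X in obs])
r=least_squares(f,[.55,.05,.005,0],loss='soft_l1')
if __name__=="__main__":
    print(r.x,np.round(f(r.x),1))
    z=r.x[2]; g=lambda X:Ro.from_euler('z',-r.x[3]).apply(X-r.x[:3])
    for k,q in((S,s(382,360)),(C,c(176,165))):
        X=onplane(k,q,z+.095); print("cake",X,g(X))
    print("caketri",tri([(S,s(382,360)),(C,c(176,165))]))
    for k,q in((S,s(138,190)),(C,c(370,60))): print("knob",onplane(k,q,z+.095))
    print('knob model',W(r.x,np.array([-.12,.125,.09])))
    for q in((548,140),(642,150),(660,213),(567,205)): print("blade",onplane(C,c(*q),.005))
    for q in((185,107),(293,123)): print("bladeS",onplane(S,s(*q),.005))
    print("handle start,end",tri([(S,s(143,90)),(C,c(601,93))]),tri([(S,s(35,40)),(C,(629/1.5625,258/1.5625))]))
    print("tray",[onplane(C,c(*q),.014)[:2].round(3) for q in((482,72),(672,72),(775,236))],[onplane(S,s(*q),.014)[:2].round(3) for q in((27,183),(40,52),(327,65))])
    k=1/1.5625
    print("plate",onplane(C,(287*k,333*k),.014),onplane(S,(403*k,408*k),.014))
    for n,a,b in(("bottle",(317*k,420*k),None),("ramek",(470*k,452*k),None),("salt",(648*k,412*k),None)): print(n,onplane(C,a,0))
E
python3 fit.py
```

```text
[ 0.58120002  0.02467514 -0.00231174  0.0352394 ] [-1.   0.7 -0.4 -1.2  0.3  0.   0.3 -0.8  0.   0.  -0.4  0.2 -0.3  1.5
  0.8  0.2 -0.6 -0.6]
cake [ 0.63335799 -0.04923249  0.09268826] [ 0.04952167 -0.07569938  0.095     ]
cake [ 0.6295626  -0.05199597  0.09268826] [ 0.04563127 -0.07832742  0.095     ]
caketri [ 0.63293291 -0.05232448  0.09524558]
knob [0.45997174 0.15794196 0.09268826]
knob [0.48045305 0.13674204 0.09268826]
knob model [0.45687051 0.14536968 0.08768826]
blade [0.48777657 0.31284364 0.005     ]
blade [0.51004766 0.39473437 0.005     ]
blade [0.60428986 0.37005297 0.005     ]
blade [0.58703295 0.29329762 0.005     ]
bladeS [0.50592438 0.39507678 0.005     ]
bladeS [0.60279597 0.36738622 0.005     ]
handle start,end [0.46785798 0.36521539 0.0430837 ] [0.37284698 0.39293915 0.08376126]
tray [array([0.378, 0.284]), array([0.39 , 0.477]), array([0.654, 0.447])] [array([0.365, 0.274]), array([0.373, 0.475]), array([0.64 , 0.446])]
plate [ 0.51204491 -0.35623872  0.014     ] [ 0.50901329 -0.36092688  0.014     ]
bottle [ 0.75060158 -0.27775432  0.        ]
ramek [ 0.8355704  -0.03228793  0.        ]
salt [0.76916146 0.28629477 0.        ]
```

```bash
cat >> h.py <<'E'
def Rt(h,p=0): return Ro.from_euler('z',h,degrees=True)*Ro.from_euler('y',p,degrees=True)*Ro.from_matrix(np.diag([-1.,1,-1]))
def plan(pos,h,p=0):
    """delta rows: turn rotvec, shift cm in tool axes from current measured pose"""
    o=readout.observe(); R=Ro.from_rotvec(o['ee_rot'])
    print("at",o['position'].round(4),"eul",(R*Ro.from_matrix(np.diag([-1.,1,-1]))).as_euler('ZYX',degrees=True).round(1),"t",round(o['clock'],2),"F",o['force'].round(1))
    t=(R.inv()*Rt(h,p)).as_rotvec(); s=R.inv().apply(np.array(pos)-o['position'])*100
    print("turn",t.round(3),"shift",s.round(2))
E
python3 -c "
from h import *
plan([.439,.373,.20],-15.5)"
```

```text
at [0.2744 0.5611 0.226 ] eul [-26.1  -0.   -0.1] t 0.1 F [ 0.9 -0.5 -0.4]
turn [-0.001  0.    -0.184] shift [-23.05  -9.66   2.62]
```

Emit:
{"api": "drive_tool", "payload": {"commands": [[[0,0,-0.184],[-23.05,-9.66,2.6],1],[[0,0,-0.184],[-23.05,-9.66,2.6],1],[[0,0,-0.184],[-23.05,-9.66,2.6],1],[[0,0,-0.184],[-23.05,-9.66,2.6],1],[[0,0,-0.184],[-23.05,-9.66,2.6],1],[[0,0,-0.184],[-23.05,-9.66,2.6],1],[[0,0,-0.184],[-23.05,-9.66,2.6],1],[[0,0,-0.184],[-23.05,-9.66,2.6],1],[[0,0,-0.184],[-23.05,-9.66,2.6],1]]}}

```text
clock: 0.85
position: [0.4389, 0.3736, 0.2005]
ee_rot: [-0.425, -3.112, 0.0]
force: [-0.6, 0.4, -0.2]
width: 0.995
gripper_force: 0.0
```

```bash
python3 - <<'E'
from h import *
import pickle
c=cams.camera_info("wrist"); im=cams.get_image("wrist"); pickle.dump(c,open("w1.pkl","wb"))
cv2.imwrite("pics/w1.png",cv2.resize(im,(800,600),interpolation=cv2.INTER_CUBIC))
print(readout.observe()['position'],c['R'],-np.array(c['R']).T@c['t'])
E
```

```text
[0.43820861 0.37446961 0.20060493] [[ 2.67675785e-01  9.63508689e-01 -8.25271487e-04]
 [ 9.21942378e-01 -2.55879046e-01  2.90771674e-01]
 [ 2.79949865e-01 -7.85933888e-02 -9.56792116e-01]] [0.36274508 0.39521145 0.35855839]
```

View pics/w1.png

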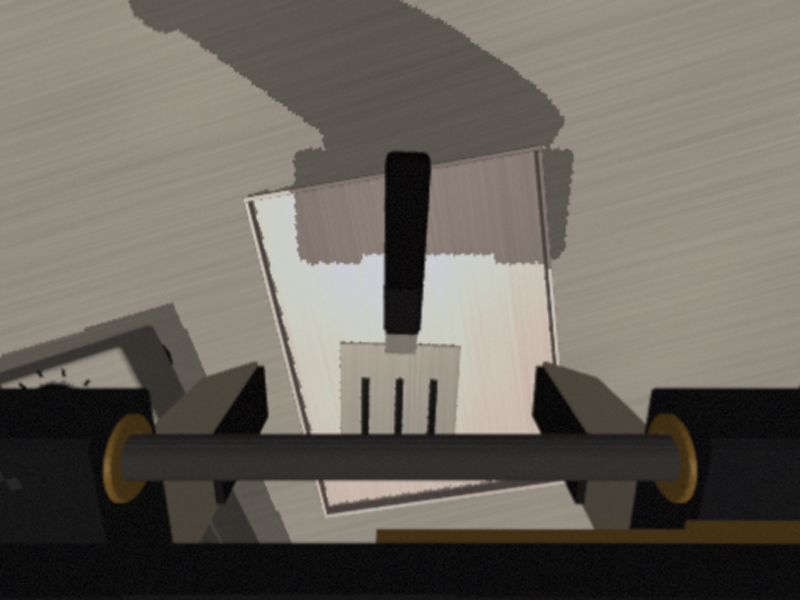

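The handle's rear end is at (408,157), its front end at (402,332), and the blade's back corners are at (341,343) and (460,346). Tray corners are at (247,199), (540,150) and (327,513).

```bash
python3 - <<'E'
from h import *
import pickle
c=pickle.load(open("w1.pkl","rb")); k=1/1.5625
P=lambda u,v,z:onplane(c,(u*k-.2,v*k-.2),z)
# handle top surfaces: centre z+~10mm ; model fit
a=P(408,155,.09);b=P(402,331,.052); l=P(341,343,.005);r=P(460,346,.005)
print(a,b,np.degrees(np.arctan2(*(b-a)[1::-1])),l,r,np.degrees(np.arctan2(*(l-r)[1::-1]))-90,(l+r)/2)
d=(l-r)[:2]/np.linalg.norm(l-r); f=np.array([d[1],-d[0]]); m=((l+r)/2)[:2]
print("centre",m+.05*f,"grip",m-.062*f, np.linalg.norm(l-r))
T=[P(247,199,.014),P(540,150,.014),P(327,513,.014)]
print("tray",np.round(T,3),(T[1]+T[2])/2)
print(onplane(c,(u:=(0,0)) and (400*k,331*k),.052))
E
```

```text
[0.36587735 0.39847919 0.09      ] [0.46984537 0.36671878 0.052     ] -16.98699419325187 [0.48325686 0.31595327 0.005     ] [0.50933078 0.40095364 0.005     ] -197.0534304818232 [0.49629382 0.35845346 0.005     ]
centre [0.44849224 0.37311663] grip [0.55556779 0.34027113] 0.08890957290086465
tray [[0.365 0.288 0.014]
 [0.387 0.483 0.014]
 [0.618 0.263 0.014]] [0.50231802 0.37281936 0.014     ]
[0.46976097 0.36561731 0.052     ]
```

```bash
python3 -c "
from h import *
plan([.437,.3767,.036],-17)"
```

```text
at [0.4382 0.3745 0.2006] eul [-15.4   0.1   0. ] t 0.9 F [ 0.   1.  -0.6]
turn [ 0.    -0.001  0.027] shift [ 0.16  0.18 16.46]
```

Emit:
{"api": "drive_tool", "payload": {"commands": [[[0,0,0.027],[0.16,0.18,4],1],[[0,0,0.027],[0.16,0.18,8],1],[[0,0,0.027],[0.16,0.18,12],1],[[0,0,0.027],[0.16,0.18,14.5],1],[[0,0,0.027],[0.16,0.18,16],1],[[0,0,0.027],[0.16,0.18,16.45],1],[[0,0,0.027],[0.16,0.18,16.45],1],[[0,0,0.027],[0.16,0.18,16.45],-0.3],[[0,0,0.027],[0.16,0.18,16.45],-1],[[0,0,0.027],[0.16,0.18,16.45],-1],[[0,0,0.027],[0.16,0.18,16.45],-1],[[0,0,0.027],[0.16,0.18,16.45],-1],[[0,0,0.027],[0.16,0.18,16.45],-1],[[0,0,0.027],[0.16,0.18,16.45],-1],[[0,0,0.027],[0.16,0.18,16.45],-1],[[0,0,0.027],[0.16,0.18,16.45],-1]], "newtons": 58}}

```text
clock: 2.23
position: [0.4382, 0.3756, 0.0362]
ee_rot: [0.466, 3.107, 0.0]
force: [-0.1, -0.6, 0.3]
width: 0.4
gripper_force: 0.0
```

Emit:
{"api": "drive_tool", "payload": {"commands": [[[0,0,0],[0,0,0],-1],[[0,0,0],[0,0,0],-1],[[0,0,0],[0,0,0],-1],[[0,0,0],[0,0,0],-1],[[0,0,0],[0,0,0],-1]]}}

```text
clock: 2.65
position: [0.4381, 0.3755, 0.0362]
ee_rot: [-0.466, -3.107, 0.0]
force: [-0.7, -0.3, -0.2]
width: 0.259
gripper_force: 58.0
```

```bash
cat >> h.py <<'E'
G=np.array([.5812,.0247]);GY=2.0
def gw(x,y,z): return np.append(G+Ro.from_euler('z',GY,degrees=True).apply([x,y,0])[:2],z)
OFF=np.array([-.162,0,.033])   # TCP in turner frame from tip
def tcp_of(tip,h,p): return tip+(Ro.from_euler('z',h,degrees=True)*Ro.from_euler('y',p,degrees=True)).apply(OFF)
def tip_now():
    o=readout.observe(); R=Ro.from_rotvec(o['ee_rot'])*Ro.from_matrix(np.diag([-1.,1,-1])); return o['position']-R.apply(OFF)
def plant(tip,h,p=0): 
    print("tip now",tip_now().round(4)); plan(tcp_of(np.array(tip),h,p),h,p)
E
python3 -c "
from h import *
plant(gw(-.040,-.077,.125),2,4)"
```

```text
tip now [0.593  0.328  0.0032]
at [0.4381 0.3755 0.0362] eul [-17.1   0.   -0. ] t 2.65 F [-0.7 -0.3 -0.2]
turn [ 0.012  0.069 -0.333] shift [ -7.65 -43.13 -13.3 ]
```

Emit:
{"api": "drive_tool", "payload": {"commands": [[[0,0,0],[0,0,-0.8],-1],[[0,0,0],[0,0,-2.5],-1],[[0,0,0],[0,0,-5],-1],[[0,0,0],[0,0,-8],-1],[[0,0,0],[0,0,-11],-1],[[0,0,0],[0,0,-14],-1],[[0,0,0],[0,0,-16],-1],[[0,0,0],[0,0,-17],-1],[[0,0,0],[0,0,-17],-1]]}}

```text
clock: 3.4
position: [0.4389, 0.3764, 0.2088]
ee_rot: [0.466, 3.104, 0.005]
force: [-0.2, -0.6, -1.6]
width: 0.254
gripper_force: 58.0
```

```bash
python3 -c "
from h import *
plant(gw(-.040,-.077,.125),2,4)"
```

```text
tip now [0.5939 0.3289 0.1761]
at [0.4389 0.3764 0.2088] eul [-17.1  -0.1   0.2] t 3.4 F [-0.2 -0.6 -1.6]
turn [ 0.015  0.072 -0.333] shift [ -7.59 -43.25   3.81]
```

Emit:
{"api": "drive_tool", "payload": {"commands": [[[0,0,-0.05],[0,-2,0],-1],[[0,0,-0.12],[-1,-5,0],-1],[[0,0.02,-0.2],[-2,-9,0],-1],[[0,0.04,-0.28],[-3,-13,0],-1],[[0.015,0.072,-0.333],[-4,-17,0],-1],[[0.015,0.072,-0.333],[-5,-21,0],-1],[[0.015,0.072,-0.333],[-6,-25,0],-1],[[0.015,0.072,-0.333],[-6.6,-29,0],-1],[[0.015,0.072,-0.333],[-7,-33,0],-1],[[0.015,0.072,-0.333],[-7.3,-37,0],-1],[[0.015,0.072,-0.333],[-7.6,-40.5,0.5],-1],[[0.015,0.072,-0.333],[-7.6,-42.5,1.5],-1],[[0.015,0.072,-0.333],[-7.6,-43.25,3],-1],[[0.015,0.072,-0.333],[-7.6,-43.25,3.8],-1],[[0.015,0.072,-0.333],[-7.6,-43.25,3.8],-1],[[0.015,0.072,-0.333],[-7.6,-43.25,3.8],-1]]}}

```text
clock: 4.73
position: [0.3834, -0.0593, 0.1675]
ee_rot: [0.056, -3.066, 0.006]
force: [-0.0, 0.2, -1.2]
width: 0.255
gripper_force: 58.0
```

```bash
python3 - <<'E'
from h import *
plant(gw(-.040,-.077,.09),2,4)
S=cams.camera_info("side");print(proj(S,tip_now()),proj(cams.camera_info("scene"),tip_now()))
a=cams.get_image("side")[120:225,190:350]; b=cams.get_image("scene")[150:245,230:390]
a=cv2.resize(a,(640,420),interpolation=cv2.INTER_CUBIC);
cv2.imwrite("pics/d1.png",a)
E
```

```text
tip now [ 0.5423 -0.0536  0.1224]
at [ 0.3834 -0.0593  0.1675] eul [ 2.1  4.3 -0.2] t 4.73 F [-0.   0.2 -1.2]
turn [-0.003 -0.006  0.001] shift [-0.38  0.01  3.31]
[[263.29280975 171.81454239]] [[280.9123713  185.26057665]]
```

View pics/d1.png

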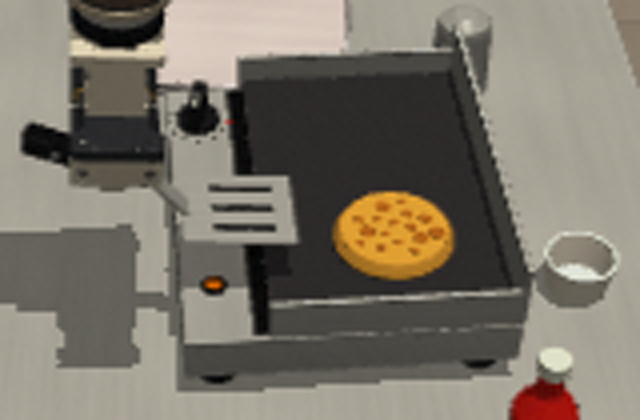

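Blade tip at (294,210), as predicted. Cake centre at (393,230), ahead of the blade. Next I'll descend to just above the plate and feel for contact.

Emit:
{"api": "drive_tool", "payload": {"commands": [[[0,0,0],[-0.05,0,0.8],-1],[[0,0,0],[-0.1,0,1.8],-1],[[0,0,0],[-0.2,0,2.5],-1],[[0,0,0],[-0.2,0,2.8],-1],[[0,0,0],[-0.2,0,2.8],-1],[[0,0,0],[-0.2,0,2.8],-1]]}}

```text
clock: 5.33
position: [0.3838, -0.0601, 0.1401]
ee_rot: [0.055, -3.068, 0.006]
force: [0.2, -0.0, -2.4]
width: 0.258
gripper_force: 58.0
```

Emit:
{"api": "drive_tool", "payload": {"commands": [[[0,0,0],[0,0,0.15],-1],[[0,0,0],[0,0,0.3],-1],[[0,0,0],[0,0,0.4],-1],[[0,0,0],[0,0,0.4],-1],[[0,0,0],[0,0,0.4],-1]]}}

```text
clock: 5.75
position: [0.3835, -0.0603, 0.1362]
ee_rot: [0.054, -3.068, 0.006]
force: [0.5, -0.7, -1.8]
width: 0.257
gripper_force: 58.0
```

Emit:
{"api": "drive_tool", "payload": {"commands": [[[0,0,0],[0,0,0.1],-1],[[0,0,0],[0,0,0.2],-1],[[0,0,0],[0,0,0.2],-1],[[0,0,0],[0,0,0.2],-1]]}}

```text
clock: 6.08
position: [0.3833, -0.0603, 0.1341]
ee_rot: [0.054, -3.068, 0.006]
force: [-0.2, -0.4, -1.7]
width: 0.257
gripper_force: 58.0
```

Emit:
{"api": "drive_tool", "payload": {"commands": [[[0,0,0],[0,0,0.1],-1],[[0,0,0],[0,0,0.2],-1],[[0,0,0],[0,0,0.2],-1],[[0,0,0],[0,0,0.2],-1]]}}

```text
clock: 6.42
position: [0.3832, -0.0603, 0.1321]
ee_rot: [0.054, -3.068, 0.006]
force: [-0.7, 1.0, -2.5]
width: 0.26
gripper_force: 58.0
```

Emit:
{"api": "drive_tool", "payload": {"commands": [[[0,0,0],[0,0,0.1],-1],[[0,0,0],[0,0,0.15],-1],[[0,0,0],[0,0,0.15],-1],[[0,0,0],[0,0,0.15],-1]]}}

```text
clock: 6.75
position: [0.3831, -0.0603, 0.1307]
ee_rot: [0.054, -3.068, 0.006]
force: [0.6, -0.2, -1.5]
width: 0.255
gripper_force: 58.0
```

Emit:
{"api": "drive_tool", "payload": {"commands": [[[0,0,0],[0,0,0.1],-1],[[0,0,0],[0,0,0.15],-1],[[0,0,0],[0,0,0.15],-1],[[0,0,0],[0,0,0.15],-1]]}}

```text
clock: 7.08
position: [0.383, -0.0603, 0.1292]
ee_rot: [0.054, -3.068, 0.006]
force: [-0.2, 0.5, -2.1]
width: 0.255
gripper_force: 58.0
```

Emit:
{"api": "drive_tool", "payload": {"commands": [[[0,0,0],[0,0,0.1],-1],[[0,0,0],[0,0,0.15],-1],[[0,0,0],[0,0,0.15],-1],[[0,0,0],[0,0,0.15],-1]]}}

```text
clock: 7.42
position: [0.3829, -0.0603, 0.1277]
ee_rot: [0.054, -3.068, 0.006]
force: [0.0, -0.7, -1.9]
width: 0.257
gripper_force: 58.0
```

Emit:
{"api": "drive_tool", "payload": {"commands": [[[0,0,0],[0,0,0.1],-1],[[0,0,0],[0,0,0.1],-1],[[0,0,0],[0,0,0.1],-1]]}}

```text
clock: 7.67
position: [0.3829, -0.0603, 0.1267]
ee_rot: [0.054, -3.068, 0.006]
force: [-0.7, 0.3, 0.1]
width: 0.255
gripper_force: 58.0
```

Emit:
{"api": "drive_tool", "payload": {"commands": [[[0,0,0],[0,0,0.1],-1],[[0,0,0],[0,0,0.1],-1],[[0,0,0],[0,0,0.1],-1]]}}

```text
clock: 7.92
position: [0.3828, -0.0604, 0.1258]
ee_rot: [0.054, -3.068, 0.006]
force: [-1.7, -0.2, 3.1]
width: 0.257
gripper_force: 58.0
```

Contact is at about 5 N, with the plate at z≈0.081. Now I'll push forward gently and level.

Emit:
{"api": "drive_tool", "payload": {"commands": [[[0,0,0],[-0.3,0,-0.07],-1],[[0,0,0],[-0.9,0,-0.1],-1],[[0,0,0],[-1.6,0,-0.15],-1],[[0,0,0],[-2.3,0,-0.2],-1],[[0,0,0],[-3.0,0,-0.25],-1],[[0,0,0],[-3.6,0,-0.29],-1],[[0,0,0],[-4.2,0,-0.34],-1],[[0,0,0],[-4.8,0,-0.38],-1],[[0,0,0],[-5.4,0,-0.43],-1],[[0,0,0],[-6.0,0,-0.47],-1],[[0,0,0],[-6.4,0,-0.5],-1],[[0,0,0],[-6.4,0,-0.5],-1]]}}

```text
clock: 8.92
position: [0.4483, -0.058, 0.1261]
ee_rot: [0.054, -3.07, 0.007]
force: [1.3, 0.2, 0.3]
width: 0.261
gripper_force: 58.0
```

```bash
python3 - <<'E'
from h import *
plant(gw(.134,-.077,.0815),2,4)
a=cams.get_image("side")[120:225,230:350]
cv2.imwrite("pics/d2.png",cv2.resize(a,(600,525),interpolation=cv2.INTER_CUBIC))
E
```

```text
tip now [ 0.6075 -0.0525  0.0816]
at [ 0.4483 -0.058   0.1261] eul [ 2.   4.1 -0.2] t 8.92 F [1.3 0.2 0.3]
turn [-0.003 -0.002  0.   ] shift [-11.01   0.09  -0.76]
```

View pics/d2.png

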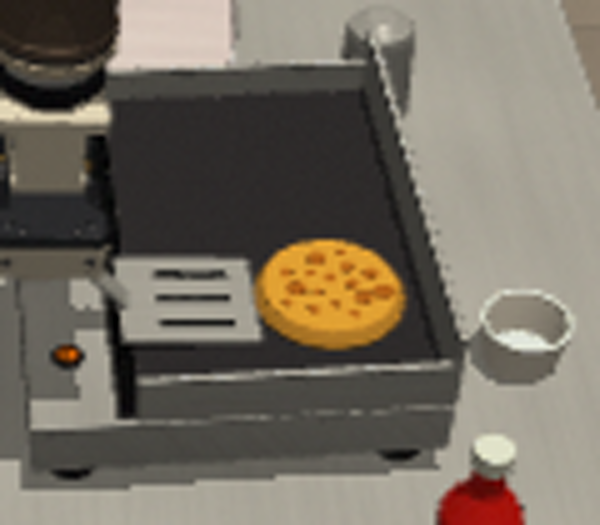

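Cake (330,293) is being pushed squarely ahead of the blade's front edge (256,300). About 12 mm of gap remains to the guard foot. Continuing slowly.

Emit:
{"api": "drive_tool", "payload": {"commands": [[[0,0,0],[-0.3,0,-0.02],-1],[[0,0,0],[-0.7,0,-0.05],-1],[[0,0,0],[-1.1,0,-0.07],-1],[[0,0,0],[-1.5,0,-0.1],-1],[[0,0,0],[-1.9,0,-0.13],-1],[[0,0,0],[-2.3,0,-0.16],-1],[[0,0,0],[-2.5,0,-0.17],-1]]}}

```text
clock: 9.55
position: [0.4727, -0.0571, 0.1259]
ee_rot: [0.054, -3.068, 0.006]
force: [-2.6, 0.0, 3.5]
width: 0.256
gripper_force: 58.0
```

Emit:
{"api": "drive_tool", "payload": {"commands": [[[0,0,0],[-0.4,0,-0.03],-1],[[0,0,0],[-0.8,0,-0.06],-1],[[0,0,0],[-1.2,0,-0.08],-1],[[0,0,0],[-1.5,0,-0.1],-1]]}}

```text
clock: 9.88
position: [0.4876, -0.0566, 0.1258]
ee_rot: [0.054, -3.068, 0.006]
force: [-3.1, -0.2, 3.6]
width: 0.256
gripper_force: 58.0
```

Emit:
{"api": "drive_tool", "payload": {"commands": [[[0,0,0],[-0.5,0,-0.035],-1],[[0,0,0],[-1.0,0,-0.07],-1],[[0,0,0],[-1.5,0,-0.1],-1],[[0,0,0],[-2.0,0,-0.14],-1],[[0,0,0],[-2.5,0,-0.18],-1]]}}

```text
clock: 10.3
position: [0.5126, -0.0557, 0.1257]
ee_rot: [0.054, -3.068, 0.006]
force: [-4.3, -0.0, 4.3]
width: 0.259
gripper_force: 58.0
```

Emit:
{"api": "drive_tool", "payload": {"commands": [[[0,0,0],[-0.5,0,-0.035],-1],[[0,0,0],[-1.0,0,-0.07],-1],[[0,0,0],[-1.5,0,-0.1],-1],[[0,0,0],[-2.0,0,-0.14],-1],[[0,0,0],[-2.5,0,-0.18],-1]]}}

```text
clock: 10.72
position: [0.5376, -0.0548, 0.1257]
ee_rot: [0.054, -3.068, 0.006]
force: [-4.0, 0.0, 3.2]
width: 0.254
gripper_force: 58.0
```

```bash
python3 - <<'E'
from h import *
plant(gw(.140,-.077,.0815),2,4)
a=cams.get_image("side")[120:225,230:350]
cv2.imwrite("pics/d3.png",cv2.resize(a,(600,525),interpolation=cv2.INTER_CUBIC))
E
```

```text
tip now [ 0.6967 -0.0493  0.081 ]
at [ 0.5376 -0.0548  0.1257] eul [ 2.   4.2 -0.2] t 10.72 F [-4.   0.   3.2]
turn [-0.003 -0.003  0.   ] shift [-2.7   0.09 -0.2 ]
```

View pics/d3.png

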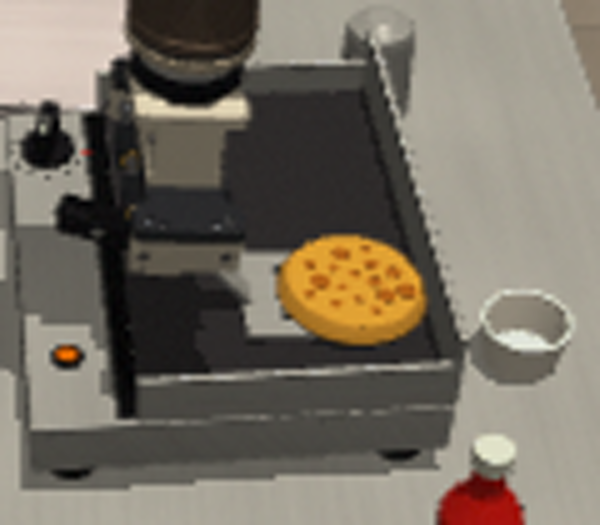

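Cake (352,288) is riding up the blade and against the guard; about 30 mm to go.

Emit:
{"api": "drive_tool", "payload": {"commands": [[[0,0,0],[-0.5,0,-0.035],-1],[[0,0,0],[-1.0,0,-0.07],-1],[[0,0,0],[-1.5,0,-0.1],-1],[[0,0,0],[-1.8,0,-0.13],-1],[[0,0,0],[-1.8,0,-0.13],-1]]}}

```text
clock: 11.18
position: [0.5554, -0.0543, 0.1256]
ee_rot: [0.054, -3.068, 0.006]
force: [-3.6, 0.2, 3.8]
width: 0.261
gripper_force: 58.0
```

Emit:
{"api": "drive_tool", "payload": {"commands": [[[0,0,0],[-0.25,0,-0.02],-1],[[0,0,0],[-0.5,0,-0.035],-1],[[0,0,0],[-0.5,0,-0.035],-1]]}}

```text
clock: 11.43
position: [0.5598, -0.0541, 0.1256]
ee_rot: [0.054, -3.067, 0.006]
force: [-5.0, -0.6, 4.0]
width: 0.253
gripper_force: 58.0
```

Emit:
{"api": "drive_tool", "payload": {"commands": [[[0,0,0],[-0.15,0,-0.01],-1],[[0,0,0],[-0.3,0,-0.02],-1],[[0,0,0],[-0.3,0,-0.02],-1]]}}

```text
clock: 11.68
position: [0.5625, -0.054, 0.1255]
ee_rot: [0.054, -3.067, 0.006]
force: [-6.4, -0.0, 5.6]
width: 0.257
gripper_force: 58.0
```

```bash
python3 - <<'E'
from h import *
t=tip_now();print(t)
for dx,dz,p in((-.003,.002,1.5),(-.006,.005,-1.5),(-.008,.03,-2),(-.010,.10,-2)): plant(t+[dx,0,dz],2,p)
E
```

```text
[ 0.72147334 -0.04856429  0.08055171]
tip now [ 0.7215 -0.0486  0.0806]
at [ 0.5625 -0.054   0.1255] eul [ 2.   4.3 -0.2] t 11.68 F [-6.4 -0.   5.6]
turn [-0.003 -0.048  0.   ] shift [0.45 0.   0.61]
tip now [ 0.7215 -0.0486  0.0806]
at [ 0.5625 -0.054   0.1255] eul [ 2.   4.3 -0.2] t 11.68 F [-6.4 -0.   5.6]
turn [-0.003 -0.101  0.   ] shift [0.89 0.02 1.19]
tip now [ 0.7215 -0.0486  0.0806]
at [ 0.5625 -0.054   0.1255] eul [ 2.   4.3 -0.2] t 11.68 F [-6.4 -0.   5.6]
turn [-0.003 -0.11   0.   ] shift [ 1.28  0.02 -1.14]
tip now [ 0.7215 -0.0486  0.0806]
at [ 0.5625 -0.054   0.1255] eul [ 2.   4.3 -0.2] t 11.68 F [-6.4 -0.   5.6]
turn [-0.003 -0.11   0.   ] shift [ 2.01  0.   -8.11]
```

Emit:
{"api": "drive_tool", "payload": {"commands": [[[0,-0.024,0],[0.22,0,0.3],-1],[[0,-0.048,0],[0.45,0,0.58],-1],[[0,-0.075,0],[0.67,0,0.85],-1],[[0,-0.101,0],[0.9,0,1.05],-1],[[0,-0.108,0],[1.0,0,0.6],-1],[[0,-0.11,0],[1.1,0,0],-1],[[0,-0.11,0],[1.28,0,-1.1],-1],[[0,-0.11,0],[1.4,0,-2.3],-1],[[0,-0.11,0],[1.5,0,-3.6],-1],[[0,-0.11,0],[1.7,0,-5],-1],[[0,-0.11,0],[1.8,0,-6.5],-1],[[0,-0.11,0],[2,0,-8],-1],[[0,-0.11,0],[2,0,-9],-1],[[0,-0.11,0],[2,0,-9.5],-1],[[0,-0.11,0],[2,0,-9.5],-1]]}}

```text
clock: 12.93
position: [0.5512, -0.0541, 0.2234]
ee_rot: [-0.055, 3.102, -0.003]
force: [0.8, 0.4, -2.4]
width: 0.254
gripper_force: 58.0
```

```bash
python3 - <<'E'
from h import *
print(tip_now())
o=readout.observe();print(o['force'],o['ee_rot'])
a=cams.get_image("side")[90:225,210:350]; b=cams.get_image("scene")[130:265,236:396]
a=cv2.resize(a,(400,386),interpolation=cv2.INTER_CUBIC);b=cv2.resize(b,(400,338),interpolation=cv2.INTER_CUBIC)
b=cv2.copyMakeBorder(b,0,48,0,0,0)
cv2.imwrite("pics/d4.png",np.hstack([a,b]))
E
```

```text
[ 0.71427602 -0.04842246  0.19685192]
[ 0.78983284  0.39947928 -2.44236694] [-0.05503221  3.10163118 -0.0033372 ]
```

View pics/d4.png

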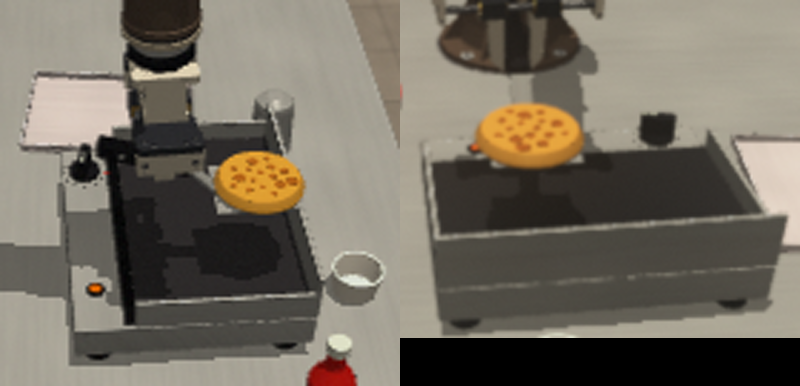

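The cake is riding on the blade, clear of the griddle, at side (259,182) and scene (529,135). I'll locate the cake and plate by colour.

```bash
cat >> h.py <<'E'
def blob(im,kind,roi):
    hsv=cv2.cvtColor(im,cv2.COLOR_BGR2HSV)
    if kind=="cake": m=cv2.inRange(hsv,(8,110,90),(30,255,255))
    else: m=cv2.inRange(hsv,(0,0,170),(180,60,255))
    q=np.zeros_like(m); x0,y0,x1,y1=roi; q[y0:y1,x0:x1]=m[y0:y1,x0:x1]
    n,l,s,_=cv2.connectedComponentsWithStats(q); i=1+np.argmax(s[1:,4]); return (l==i).astype(np.uint8),s[i]
def disc(kinds,r,zt,zb,x0,kind,rois,fixz=None):
    """fit disc silhouette (cylinder outline bbox) in both views"""
    ms=[];bb=[]
    for n,roi in rois.items():
        c=cams.camera_info(n); m,s=blob(cams.get_image(n),kind,roi); bb.append((c,[s[0]-.5,s[1]-.5,s[0]+s[2]-.5,s[1]+s[3]-.5])); print(n,s)
    a=np.linspace(0,2*np.pi,72)
    def f(p):
        z0=p[2] if fixz is None else fixz; out=[]
        X=np.vstack([np.c_[p[0]+r*np.cos(a),p[1]+r*np.sin(a),np.full(72,z0+h)] for h in (zt,zb)])
        for c,b in bb:
            u=proj(c,X); out+=list(np.r_[u.min(0),u.max(0)]-b)
        return out
    rr=least_squares(f,x0); return rr.x,np.round(f(rr.x),1)
E
python3 - <<'E'
from h import *
print(disc(0,.055,.013,.004,[.66,-.05,.2],"cake",{"side":(250,100,345,220),"scene":(250,130,340,260)}))
print(disc(0,.108,.018,.017,[.51,-.36],"plate",{"side":(215,225,300,300),"scene":(140,185,222,240)},fixz=0))
E
```

```text
side [284 143  32  22 554]
scene [264 171  46  27 916]
(array([ 0.66576314, -0.05410459,  0.19380806]), array([ 0.2,  0.4,  0.5,  0.7,  1.4,  0.6, -0.9, -1.2]))
side [ 223  225   77   75 3917]
scene [ 140  185   82   55 3819]
(array([ 0.51700927, -0.36513883]), array([ 4.1, 10.6, -5.1, -8.2,  6.3, 10.3, -6.7, -4.6]))
```

```bash
python3 - <<'E'
from h import *
for n,b in(("side",(215,225,300,300)),("scene",(140,185,222,240))):
    im=cv2.imread(f"pics/{n}0.png"); 
    c=(257,262) if n=="side" else (184,214)
    print(n,im[c[1],c[0]-45:c[0]+46:3].max(1), im[c[1]-35:c[1]+36:3,c[0]].max(1))
E
```

```text
side [166 162 166 163 189 218 223 223 223 222 223 222 223 223 223 222 223 223
 223 222 222 222 223 223 221 209 219 166 167 163 167] [169 171 172 220 223 221 223 223 223 223 223 223 223 223 223 223 223 223
 222 222 212  98 168 170]
scene [177 176 177 185 221 229 233 235 235 235 236 235 236 235 235 236 236 236
 234 233 233 232 235 235 232 228 142 178 178 178 177] [161 169 172 171 172 202 235 234 235 236 235 235 236 235 235 236 236 235
 142 118 172 174 172 172]
```

```bash
sed -i 's/(0,0,170),(180,60,255)/(0,0,195),(180,60,255)/' h.py; python3 - <<'E'
from h import *
print(disc(0,.108,.018,.017,[.51,-.36],"plate",{"side":(215,225,300,300),"scene":(140,185,222,240)},fixz=0))
E
```

```text
side [ 224  235   67   55 2866]
scene [ 148  194   69   39 1956]
(array([ 0.5064778 , -0.36066345]), array([-0.2, -0.4,  0.5,  0.6,  0.4, -0.4, -0.1,  0.1]))
```

```bash
python3 - <<'E'
from h import *
plant([.555,-.358,.11],0,-2)
E
```

```text
tip now [ 0.7128 -0.0485  0.1941]
at [ 0.5498 -0.0542  0.2213] eul [ 2.  -2.1 -0.2] t 13.33 F [-0.7 -0.  -3. ]
turn [-0.002  0.001  0.035] shift [ 17.15 -29.78   7.87]
```

Emit:
{"api": "drive_tool", "payload": {"commands": [[[0,0,0],[0.17,-0.3,0],-1],[[0,0,0.001],[0.6,-1.04,0.01],-1],[[0,0,0.003],[1.29,-2.23,0.04],-1],[[0,0,0.005],[2.14,-3.72,0.12],-1],[[0,0,0.007],[3.26,-5.66,0.28],-1],[[0,0,0.009],[4.46,-7.74,0.53],-1],[[0,0,0.012],[5.83,-10.1,0.91],-1],[[0,0,0.015],[7.2,-12.5,1.39],-1],[[0,0,0.018],[8.58,-14.9,1.97],-1],[[0,0,0.02],[9.95,-17.3,2.65],-1],[[0,0,0.023],[11.3,-19.65,3.43],-1],[[0,0,0.026],[12.7,-22.0,4.31],-1],[[0,0,0.028],[13.9,-24.1,5.16],-1],[[0,0,0.03],[14.9,-25.9,5.96],-1],[[0,0,0.032],[15.8,-27.4,6.66],-1],[[0,0,0.033],[16.4,-28.4,7.18],-1],[[0,0,0.034],[16.8,-29.2,7.56],-1],[[0,0,0.035],[17.05,-29.6,7.8],-1],[[0,0,0.035],[17.15,-29.75,7.87],-1],[[0,0,0.035],[17.15,-29.75,7.87],-1]]}}

```text
clock: 15.0
position: [0.392, -0.3578, 0.1378]
ee_rot: [0.0, 3.105, -0.002]
force: [-0.1, -0.9, -3.6]
width: 0.257
gripper_force: 58.0
```

```bash
python3 - <<'E'
from h import *
print(disc(0,.055,.013,.004,[.5,-.36,.1],"cake",{"side":(200,150,345,320),"scene":(120,110,300,260)}))
plant([.555,-.358,.04],0,-2)
E
```

```text
side [241 227  36  30 845]
scene [161 174  37  22 614]
(array([ 0.50813538, -0.35933102,  0.10861337]), array([-0.5, -0.8, -0. , -0.3, -0.4,  0.9, -0.4,  0. ]))
tip now [ 0.5559 -0.3569  0.1111]
at [ 0.3928 -0.3571  0.138 ] eul [ 0.1 -2.1 -0.1] t 15.1 F [ 0.5  0.9 -3.8]
turn [-0.001  0.003  0.001] shift [ 0.35 -0.08  7.06]
```

```bash
python3 - <<'E'
from h import *
o=readout.observe();R=Ro.from_rotvec(o['ee_rot'])
for z,p in((.07,0),(.03,3),(.010,6),(.0085,10),(.0075,14),(.007,18),(.007,22),(.007,25),(.007,28)):
    P=tcp_of(np.array([.553,-.358,z]),0,p)
    print(z,p,(R.inv()*Rt(0,p)).as_rotvec().round(3),(R.inv().apply(P-o['position'])*100).round(2))
E
```

```text
0.07 0 [-0.001  0.037  0.001] [ 0.31 -0.09  3.49]
0.03 3 [-0.001  0.09   0.001] [ 0.23 -0.09  6.65]
0.01 6 [-0.001  0.142  0.001] [ 0.04 -0.08  7.83]
0.0085 10 [-0.001  0.212  0.001] [-0.38 -0.09  6.9 ]
0.0075 14 [-0.001  0.282  0.001] [-0.88 -0.09  5.96]
0.007 18 [-0.002  0.352  0.001] [-1.45 -0.09  5.01]
0.007 22 [-0.002  0.421  0.001] [-2.09 -0.09  4.05]
0.007 25 [-0.002  0.474  0.001] [-2.61 -0.09  3.36]
0.007 28 [-0.002  0.526  0.001] [-3.17 -0.1   2.7 ]
```

Emit:
{"api": "drive_tool", "payload": {"commands": [[[0,0.006,0],[0.05,0,0.4],-1],[[0,0.015,0],[0.15,-0.03,1.3],-1],[[0,0.025,0],[0.25,-0.06,2.4],-1],[[0,0.037,0],[0.31,-0.09,3.5],-1],[[0,0.053,0],[0.28,-0.09,4.6],-1],[[0,0.072,0],[0.25,-0.09,5.7],-1],[[0,0.09,0],[0.23,-0.09,6.6],-1],[[0,0.11,0],[0.16,-0.09,7.2],-1],[[0,0.13,0],[0.1,-0.08,7.6],-1],[[0,0.142,0],[0.04,-0.08,7.8],-1],[[0,0.142,0],[0.04,-0.08,7.83],-1],[[0,0.142,0],[0.04,-0.08,7.83],-1]]}}

```text
clock: 16.1
position: [0.3952, -0.3587, 0.0595]
ee_rot: [0.001, -3.037, 0.003]
force: [0.2, -0.8, -3.3]
width: 0.255
gripper_force: 58.0
```

```bash
python3 - <<'E'
from h import *
print(tip_now())
print(disc(0,.055,.013,.004,[.5,-.36,.01],"cake",{"side":(200,150,345,320),"scene":(120,110,300,260)}))
o=readout.observe();R=Ro.from_rotvec(o['ee_rot'])
for z,p in((.0085,10),(.0075,14),(.007,18),(.007,22),(.007,25),(.007,28)):
    P=tcp_of(np.array([.553,-.358,z]),0,p)
    print(z,p,(R.inv()*Rt(0,p)).as_rotvec().round(3),(R.inv().apply(P-o['position'])*100).round(2))
E
```

```text
[ 0.55280319 -0.35860974  0.00973133]
side [241 246  34  29 770]
scene [165 199  35  25 644]
(array([ 0.50785057, -0.36052249,  0.01276866]), array([-0.2, -0.4,  0.4,  0.6,  0. ,  1.3,  0.2, -1.4]))
0.0085 10 [-0.002  0.07  -0.   ] [-0.35  0.08 -0.97]
0.0075 14 [-0.002  0.14  -0.   ] [-0.7   0.08 -1.97]
0.007 18 [-0.002  0.21  -0.   ] [-1.13  0.08 -2.99]
0.007 22 [-0.002  0.28  -0.   ] [-1.63  0.08 -4.03]
0.007 25 [-0.002  0.332 -0.   ] [-2.05  0.07 -4.79]
0.007 28 [-0.002  0.384 -0.001] [-2.51  0.07 -5.52]
```

Emit:
{"api": "drive_tool", "payload": {"commands": [[[0,0.02,0],[-0.1,0,-0.28],-1],[[0,0.045,0],[-0.22,0,-0.62],-1],[[0,0.07,0],[-0.35,0,-0.97],-1],[[0,0.105,0],[-0.52,0,-1.47],-1],[[0,0.14,0],[-0.7,0,-1.97],-1],[[0,0.175,0],[-0.91,0,-2.48],-1],[[0,0.21,0],[-1.13,0,-2.99],-1],[[0,0.245,0],[-1.37,0,-3.51],-1],[[0,0.28,0],[-1.63,0,-4.03],-1],[[0,0.306,0],[-1.84,0,-4.41],-1],[[0,0.332,0],[-2.05,0,-4.79],-1],[[0,0.358,0],[-2.28,0,-5.16],-1],[[0,0.384,0],[-2.51,0,-5.52],-1],[[0,0.384,0],[-2.51,0,-5.52],-1],[[0,0.384,0],[-2.51,0,-5.52],-1]]}}

```text
clock: 17.45
position: [0.4259, -0.3586, 0.1118]
ee_rot: [0.0, -2.654, 0.003]
force: [-0.1, 0.5, -2.6]
width: 0.26
gripper_force: 58.0
```

```bash
python3 - <<'E'
from h import *
print(tip_now())
print(disc(0,.055,.013,.004,[.5,-.36,.01],"cake",{"side":(200,150,345,320),"scene":(120,110,300,260)}))
plant([.553,-.358,.0055],0,28)
print("withdraw 1cm in tool axes",(Ro.from_rotvec(readout.observe()['ee_rot']).inv().apply([-1,0,0])).round(3))
E
```

```text
[ 0.55358822 -0.35870817  0.00674519]
side [246 244  31  30 563]
scene [164 195  35  32 813]
(array([ 0.51888703, -0.36123839,  0.02167438]), array([-1.7, -0. ,  2. ,  0. , -0.3,  4.9,  0.4, -4.6]))
tip now [ 0.5527 -0.3589  0.0068]
at [ 0.4251 -0.3587  0.1119] eul [-0.1 28.  -0.1] t 17.55 F [ 0.3  0.6 -1.7]
turn [-0.001  0.001 -0.001] shift [-0.09  0.07  0.09]
withdraw 1cm in tool axes [ 0.883 -0.     0.469]
```

Emit:
{"api": "drive_tool", "payload": {"commands": [[[0,0,0],[-0.05,0,0.1],-1],[[0,0,0],[0.13,0,0.19],-1],[[0,0,0],[0.4,0,0.33],-1],[[0,0,0],[0.75,0,0.52],-1],[[0,0,0],[1.1,0,0.7],-1],[[0,0,0],[1.45,0,0.89],-1],[[0,0,0],[1.72,0,1.04],-1],[[0,0,0],[1.72,0,1.04],-1]]}}

```text
clock: 18.22
position: [0.4044, -0.3586, 0.1108]
ee_rot: [-0.001, -2.652, 0.002]
force: [-0.4, 0.3, -2.2]
width: 0.254
gripper_force: 58.0
```

```bash
python3 - <<'E'
from h import *
print(tip_now())
print(disc(0,.055,.013,.004,[.5,-.36,.01],"cake",{"side":(200,150,345,320),"scene":(120,110,300,260)}))
S=cams.camera_info("side");C=cams.camera_info("scene")
print(proj(S,[.562,-.36,.010]),proj(S,[.57,-.36,.010]))
E
```

```text
[ 0.53185211 -0.35882966  0.00549291]
side [245 245  32  29 678]
scene [165 197  34  30 753]
(array([ 0.51745476, -0.36018487,  0.01716704]), array([-1.2, -0.4,  1.5,  0.6, -0.6,  3.8,  0.9, -3.7]))
[[274.32491279 261.09692459]] [[276.80207207 261.01806121]]
```

The cake's front edge stays put while the blade slides out, so I'll continue.

Emit:
{"api": "drive_tool", "payload": {"commands": [[[0,0,0],[0.25,0,0.13],-1],[[0,0,0],[0.7,0,0.37],-1],[[0,0,0],[1.25,0,0.66],-1],[[0,0,0],[1.8,0,0.96],-1],[[0,0,0],[2.4,0,1.27],-1],[[0,0,0],[3.0,0,1.59],-1],[[0,0,0],[3.6,0,1.91],-1],[[0,0,0],[4.2,0,2.23],-1],[[0,0,0],[4.8,0,2.55],-1],[[0,0,0],[5.4,0,2.87],-1],[[0,0,0],[6.0,0,3.19],-1],[[0,0,0],[6.6,0,3.5],-1],[[0,0,0],[7.1,0,3.77],-1],[[0,0,0],[7.6,0,4.04],-1],[[0,0,0],[8.1,0,4.3],-1],[[0,0,0],[8.4,0,4.46],-1],[[0,0,0],[8.4,0,4.46],-1]]}}

```text
clock: 19.73
position: [0.3096, -0.3587, 0.1109]
ee_rot: [-0.001, -2.653, 0.002]
force: [-1.1, 0.2, -1.2]
width: 0.257
gripper_force: 58.0
```

```bash
python3 - <<'E'
from h import *
print(tip_now())
print(disc(0,.055,.013,.004,[.5,-.36,.01],"cake",{"side":(200,150,345,320),"scene":(120,110,300,260)}))
plant([.40,-.36,.12],0,15)
E
```

```text
[ 0.43710732 -0.35889937  0.00571026]
side [243 249  34  28 759]
scene [166 204  33  23 541]
(array([ 0.51381296, -0.36151457,  0.00104863]), array([-0.3, -1. ,  0.1,  0.9, -1.1,  0.3,  1.1, -0.2]))
tip now [ 0.4381 -0.3587  0.0056]
at [ 0.3105 -0.3586  0.1108] eul [-0.  28.  -0.1] t 19.83 F [ 0.2  0.5 -0.9]
turn [-0.002 -0.227 -0.   ] shift [ 9.06 -0.15 -4.58]
```

Emit:
{"api": "drive_tool", "payload": {"commands": [[[0,0,0],[0.3,0,-0.5],-1],[[0,0,0],[1,0,-1.9],-1],[[0,0,0],[2,0,-3.8],-1],[[0,-0.1,0],[3.5,0,-6.6],-1],[[0,-0.2,0],[5,0,-9.4],-1],[[0,-0.3,0],[5.6,0,-10.6],-1],[[0,-0.4,0],[5.6,0,-10.6],-1],[[0,-0.489,0],[5.6,0,-10.6],-1],[[0,-0.489,0],[5.6,0,-10.6],-1]]}}

```text
clock: 20.58
position: [0.3075, -0.3592, 0.2322]
ee_rot: [0.008, 3.135, -0.003]
force: [-1.1, 0.4, -1.1]
width: 0.254
gripper_force: 58.0
```

```bash
python3 - <<'E'
from h import *
plant([.55,-.0,.19],-5,0)
plant([.59,.335,.19],-17,0)
E
```

```text
tip now [ 0.4697 -0.3601  0.2002]
at [ 0.3075 -0.3592  0.2322] eul [-0.3 -0.4 -0.1] t 20.58 F [-1.1  0.4 -1.1]
turn [-0.002  0.006  0.082] shift [-7.92 37.37  0.89]
tip now [ 0.4697 -0.3601  0.2002]
at [ 0.3075 -0.3592  0.2322] eul [-0.3 -0.4 -0.1] t 20.58 F [-1.1  0.4 -1.1]
turn [-0.001  0.006  0.292] shift [-12.39  74.22   0.84]
```

Emit:
{"api": "drive_tool", "payload": {"commands": [[[0,0.005,0.02],[-1,3,0.2],-1],[[0,0.005,0.03],[-2,7,0.4],-1],[[0,0.005,0.05],[-3,11,0.8],-1],[[0,0.005,0.06],[-4,15,0.8],-1],[[0,0.005,0.07],[-5,19,0.8],-1],[[0,0.005,0.07],[-6,23,0.8],-1],[[0,0.005,0.08],[-7,27,0.8],-1],[[0,0.005,0.08],[-7.5,31,0.8],-1],[[0,0.005,0.08],[-8,35,0.8],-1],[[0,0.005,0.1],[-8.5,39,0.8],-1],[[0,0.005,0.12],[-9,43,0.8],-1],[[0,0.005,0.15],[-9.5,47,0.8],-1],[[0,0.005,0.18],[-10,51,0.8],-1],[[0,0.005,0.21],[-10.4,55,0.8],-1],[[0,0.005,0.24],[-10.8,59,0.8],-1],[[0,0.005,0.27],[-11.3,63,0.8],-1],[[0,0.005,0.29],[-11.8,67,0.8],-1],[[0,0.005,0.29],[-12.2,71,0.8],-1],[[0,0.005,0.29],[-12.4,73.5,0.8],-1],[[0,0.005,0.29],[-12.4,74.2,0.8],-1]]}}

```text
clock: 22.25
position: [0.4327, 0.3896, 0.2204]
ee_rot: [-0.443, -3.103, 0.003]
force: [0.5, -0.8, -1.1]
width: 0.256
gripper_force: 58.0
```

```bash
python3 - <<'E'
from h import *
plant([.59,.335,.02],-17,0)
plant([.59,.335,.004],-17,0)
E
```

```text
tip now [0.588  0.3443 0.1864]
at [0.4327 0.3896 0.2204] eul [-16.2   0.4  -0.2] t 22.25 F [ 0.5 -0.8 -1.1]
turn [-0.003 -0.006  0.013] shift [-0.54 -0.58 16.74]
tip now [0.588  0.3443 0.1864]
at [0.4327 0.3896 0.2204] eul [-16.2   0.4  -0.2] t 22.25 F [ 0.5 -0.8 -1.1]
turn [-0.003 -0.006  0.013] shift [-0.55 -0.58 18.34]
```

Emit:
{"api": "drive_tool", "payload": {"commands": [[[-0.003,-0.006,0.013],[-0.2,-0.2,1.5],-1],[[-0.003,-0.006,0.013],[-0.5,-0.5,4.5],-1],[[-0.003,-0.006,0.013],[-0.55,-0.6,8],-1],[[-0.003,-0.006,0.013],[-0.55,-0.6,11.5],-1],[[-0.003,-0.006,0.013],[-0.55,-0.6,14.5],-1],[[-0.003,-0.006,0.013],[-0.55,-0.6,16.5],-1],[[-0.003,-0.006,0.013],[-0.55,-0.6,17.5],-1],[[-0.003,-0.006,0.013],[-0.55,-0.6,18.0],-1],[[-0.003,-0.006,0.013],[-0.55,-0.6,18.0],-1],[[-0.003,-0.006,0.013],[-0.55,-0.6,18.0],-1]]}}

```text
clock: 23.08
position: [0.4376, 0.3768, 0.0423]
ee_rot: [0.473, 3.104, 0.002]
force: [-0.1, 0.3, -1.6]
width: 0.259
gripper_force: 58.0
```

```bash
python3 - <<'E'
from h import *
plant([.59,.335,.0035],-17,0)
E
```

```text
tip now [0.5923 0.3286 0.0097]
at [0.4376 0.3768 0.0423] eul [-17.3  -0.1   0.1] t 23.08 F [-0.1  0.3 -1.6]
turn [ 0.002  0.002 -0.006] shift [0.4  0.45 0.58]
```

Emit:
{"api": "drive_tool", "payload": {"commands": [[[0,0,0],[0.2,0.2,0],-1],[[0,0,0],[0.4,0.45,0.2],-1],[[0,0,0],[0.4,0.45,0.4],-1],[[0,0,0],[0.4,0.45,0.5],-1],[[0,0,0],[0.4,0.45,0.58],-1],[[0,0,0],[0.4,0.45,0.58],-1],[[0,0,0],[0.4,0.45,0.58],-1]]}}

```text
clock: 23.67
position: [0.4346, 0.382, 0.0359]
ee_rot: [0.473, 3.104, 0.002]
force: [-1.2, 0.4, 2.6]
width: 0.261
gripper_force: 58.0
```

Emit:
{"api": "drive_tool", "payload": {"commands": [[[0,0,0],[0,0,0.05],-1],[[0,0,0],[0,0,0.05],-1],[[0,0,0],[0,0,0.05],-1]]}}

```text
clock: 23.92
position: [0.4345, 0.3821, 0.0356]
ee_rot: [0.473, 3.104, 0.002]
force: [-3.5, 0.6, 6.0]
width: 0.254
gripper_force: 58.0
```

Emit:
{"api": "drive_tool", "payload": {"commands": [[[0,0,0],[0,0,-0.08],-1],[[0,0,0],[0,0,-0.08],-0.3],[[0,0,0],[0,0,-0.08],0],[[0,0,0],[0,0,-0.08],0.3],[[0,0,0],[0,0,-0.08],0.6],[[0,0,0],[0,0,-0.08],0.8],[[0,0,0],[0,0,-0.08],0.8],[[0,0,0],[0,0,-0.08],0.8]]}}

```text
clock: 24.58
position: [0.4346, 0.3817, 0.0359]
ee_rot: [0.473, 3.104, 0.001]
force: [-1.0, 0.3, 0.0]
width: 0.717
gripper_force: 0.0
```

Emit:
{"api": "drive_tool", "payload": {"commands": [[[0,0,0],[0,0,-0.5],0.8],[[0,0,0],[0,0,-3],0.8],[[0,0,0],[0,0,-7],0.8],[[0,0,0],[0,0,-11],0.8],[[0,0,0],[0,0,-15],0.8],[[0,0,0],[0,0,-17],0.8],[[0,0,0],[0,0,-17],0.8]]}}

```text
clock: 25.17
position: [0.4363, 0.3838, 0.212]
ee_rot: [0.473, 3.099, 0.013]
force: [0.1, 1.2, -0.3]
width: 0.904
gripper_force: 0.0
```

```bash
python3 - <<'E'
from h import *
p=gw(-.12,.125,0); print("knob",p)
print(readout.observe()['joints'].round(2))
plan([p[0]-.05,p[1],.26],2)
E
```

```text
knob [0.45691066 0.14543591 0.        ]
[-0.75  0.37 -0.09  1.71  0.04  1.05  0.42]
at [0.4363 0.3838 0.212 ] eul [-17.3  -0.3   0.5] t 25.17 F [ 0.1  1.2 -0.3]
turn [ 0.008  0.007 -0.338] shift [ -4.33 -23.58  -4.99]
```

Emit:
{"api": "drive_tool", "payload": {"commands": [[[0,0,-0.1],[-1,-4,-1],0.9],[[0,0,-0.2],[-2,-8,-2],0.9],[[0,0,-0.3],[-3,-12,-2],0.9],[[0,0,-0.338],[-5,-16,-1],0.9],[[0,0,-0.338],[-6.5,-19.5,0],0.9],[[0,0,-0.338],[-8,-22,0],0.9],[[0,0,-0.338],[-9.1,-23.6,0],0.9],[[0,0,-0.338],[-9.1,-23.6,0],0.9],[[0,0,-0.338],[-9.1,-23.6,0],0.9]]}}

```text
clock: 25.92
position: [0.4508, 0.1281, 0.2057]
ee_rot: [-0.051, 3.14, 0.0]
force: [0.1, 0.1, -0.3]
width: 0.947
gripper_force: 0.0
```

```bash
python3 - <<'E'
from h import *
import pickle
c=cams.camera_info("wrist"); im=cams.get_image("wrist"); pickle.dump(c,open("w2.pkl","wb"))
o=readout.observe();print(o['position'],o['ee_rot'])
u=proj(c,gw(-.12,.125,.102))[0];print(u)
x,y=max(0,int(u[0])-50),max(0,int(u[1])-40); print(x,y)
cv2.imwrite("pics/w2raw.png",im)
cv2.imwrite("pics/w2.png",cv2.resize(im[y:y+85,x:x+110],(770,595),interpolation=cv2.INTER_CUBIC))
E
```

```text
[0.45059866 0.12944902 0.20576141] [-5.46342697e-02  3.13982807e+00  8.57827886e-04]
[275.35307962 201.51319455]
225 161
```

View pics/w2.png

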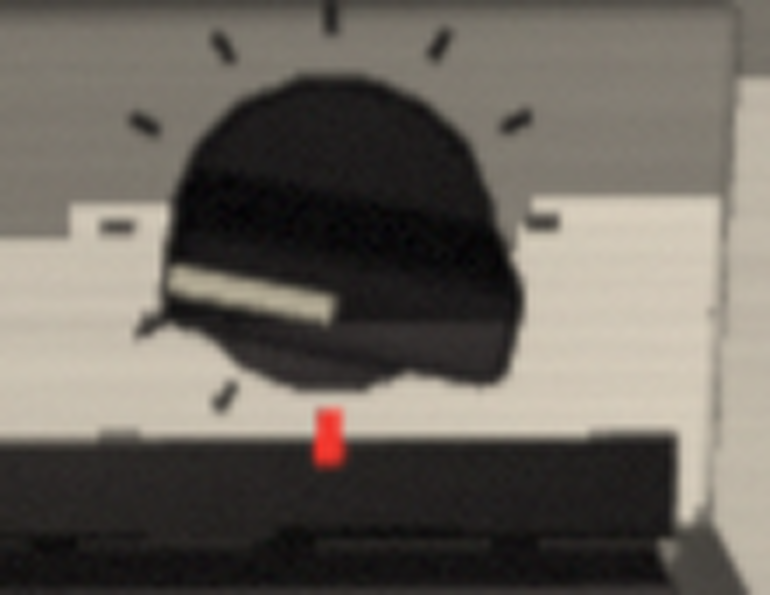

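Pointer line from (332,308) to (172,278), so it points to −y and slightly towards the robot: the knob is at about 100° and has to turn 100° anticlockwise. The red mark is at (330,438), and the ticks at (117,226) and (543,222) are symmetric about the axis.

```bash
python3 - <<'E'
from h import *
import pickle
c=pickle.load(open("w2.pkl","rb"))
P=lambda u,v,z:onplane(c,(u/7+225-.43,v/7+161-.43),z)
a=P(117,226,.0667);b=P(543,222,.0667);m=P(330,16,.0667);r=P(330,438,.0667)
print("ticks mid",(a+b)/2,"left-right heading",np.degrees(np.arctan2(*(b-a)[1::-1])),"red",r,"back tick",m)
i=P(332,308,.1027);e=P(172,278,.1027);print(i,e,"pointer heading",np.degrees(np.arctan2(*(e-i)[1::-1])))
print("model",gw(-.12,.125,.1))
h=np.degrees(np.arctan2(*(e-i)[1::-1])); 
K=((a+b)/2)[:2]
plan([K[0],K[1],.13],h)
E
```

```text
ticks mid [0.45956832 0.14412371 0.0667    ] left-right heading 92.45949320045084 red [0.49091167 0.14562615 0.0667    ] back tick [0.43078486 0.14276448 0.0667    ]
[0.45950472 0.14267627 0.1027    ] [0.45632433 0.12317696 0.1027    ] pointer heading -99.26350804523722
model [0.45691066 0.14543591 0.1       ]
at [0.4506 0.1294 0.2058] eul [ 2.  -0.1  0. ] t 25.97 F [ 0.   1.  -0.8]
turn [0.002 0.    1.767] shift [-0.94  1.43  7.58]
```

Emit:
{"api": "drive_tool", "payload": {"commands": [[[0,0,0.12],[-0.93,1.42,0],-0.2],[[0,0,0.24],[-0.93,1.42,0],-0.2],[[0,0,0.36],[-0.93,1.42,0],-0.2],[[0,0,0.48],[-0.93,1.42,0],-0.2],[[0,0,0.6],[-0.93,1.42,0],-0.2],[[0,0,0.72],[-0.93,1.42,0],-0.2],[[0,0,0.84],[-0.93,1.42,0],-0.2],[[0,0,0.96],[-0.93,1.42,0],-0.2],[[0,0,1.08],[-0.93,1.42,0],-0.2],[[0,0,1.2],[-0.93,1.42,0],-0.2],[[0,0,1.32],[-0.93,1.42,0],-0.2],[[0,0,1.44],[-0.93,1.42,0],-0.2],[[0,0,1.56],[-0.93,1.42,1],-0.2],[[0,0,1.68],[-0.93,1.42,3],-0.2],[[0,0,1.767],[-0.93,1.42,6],-0.2],[[0,0,1.767],[-0.93,1.42,7.5],-0.2],[[0,0,1.767],[-0.93,1.42,7.5],-0.2],[[0,0,1.767],[-0.93,1.42,7.5],-0.2]]}}

```text
clock: 27.47
position: [0.459, 0.1449, 0.1306]
ee_rot: [2.39, 2.039, -0.0]
force: [-0.3, -0.7, 1.0]
width: 0.402
gripper_force: 0.0
```

```bash
python3 - <<'E'
from h import *
plan([.4595,.1435,.082],-99.3); print(readout.observe()['joints'].round(2),readout.observe()['width'])
E
```

```text
at [0.459  0.1449 0.1306] eul [-99.1  -0.   -0. ] t 27.47 F [-0.3 -0.7  1. ]
turn [-0.     0.     0.004] shift [-0.13  0.08  4.86]
[-0.57  0.32  0.2   2.05 -0.09  0.79 -0.48] 0.4024665114124873
```

Emit:
{"api": "drive_tool", "payload": {"commands": [[[0,0,0.004],[-0.13,0.08,1],-0.2],[[0,0,0.004],[-0.13,0.08,2.2],-0.2],[[0,0,0.004],[-0.13,0.08,3.2],-0.2],[[0,0,0.004],[-0.13,0.08,4],-0.2],[[0,0,0.004],[-0.13,0.08,4.6],-0.2],[[0,0,0.004],[-0.13,0.08,4.85],-0.2],[[0,0,0.004],[-0.13,0.08,4.85],-0.2]], "newtons": 25}}

```text
clock: 28.05
position: [0.4602, 0.1423, 0.082]
ee_rot: [2.396, 2.031, 0.001]
force: [0.3, 0.1, 1.0]
width: 0.401
gripper_force: 0.0
```

Emit:
{"api": "drive_tool", "payload": {"commands": [[[0,0,0],[0,0,0],-0.5],[[0,0,0],[0,0,0],-1],[[0,0,0],[0,0,0],-1],[[0,0,0],[0,0,0],-1],[[0,0,0],[0,0,0],-1],[[0,0,0],[0,0,0],-1],[[0,0,0],[0,0,0],-1]]}}

```text
clock: 28.63
position: [0.4597, 0.1426, 0.0827]
ee_rot: [-2.396, -2.031, -0.001]
force: [-3.9, 0.3, 5.2]
width: 0.165
gripper_force: 25.0
```

Emit:
{"api": "drive_tool", "payload": {"commands": [[[0,0,-0.05],[0,0,-0.1],-1],[[0,0,-0.15],[0,0,-0.1],-1],[[0,0,-0.26],[0,0,-0.1],-1],[[0,0,-0.37],[0,0,-0.1],-1],[[0,0,-0.48],[0,0,-0.1],-1],[[0,0,-0.59],[0,0,-0.1],-1],[[0,0,-0.7],[0,0,-0.1],-1],[[0,0,-0.81],[0,0,-0.1],-1],[[0,0,-0.92],[0,0,-0.1],-1],[[0,0,-1.03],[0,0,-0.1],-1],[[0,0,-1.14],[0,0,-0.1],-1],[[0,0,-1.25],[0,0,-0.1],-1],[[0,0,-1.36],[0,0,-0.1],-1],[[0,0,-1.47],[0,0,-0.1],-1],[[0,0,-1.58],[0,0,-0.1],-1],[[0,0,-1.66],[0,0,-0.1],-1],[[0,0,-1.7],[0,0,-0.1],-1],[[0,0,-1.7],[0,0,-0.1],-1]]}}

```text
clock: 30.13
position: [0.4608, 0.1437, 0.0829]
ee_rot: [0.05, 3.139, 0.004]
force: [4.2, 5.0, -15.2]
width: 0.163
gripper_force: 25.0
```

```bash
python3 - <<'E'
from h import *
plan([.4597,.1432,.0835],3.5); o=readout.observe(); print(o['ft_torque'],o['force'],o['width'])
E
```

```text
at [0.4608 0.1437 0.0829] eul [-1.8 -0.1  0.1] t 30.13 F [  4.2   5.  -15.2]
turn [ 0.002  0.002 -0.093] shift [ 0.11 -0.05 -0.06]
[ 1.39262031 -0.85331435  0.02474164] [  4.22572067   4.98506416 -15.19190178] 0.1627388491354018
```

Emit:
{"api": "drive_tool", "payload": {"commands": [[[0,0,-0.04],[0,0,0.08],-1],[[0,0,-0.08],[0,0,0.08],-1],[[0,0,-0.11],[0,0,0.08],-1],[[0,0,-0.13],[0,0,0.08],-1],[[0,0,-0.13],[0,0,0.08],-1]]}}

```text
clock: 30.55
position: [0.4611, 0.1438, 0.0828]
ee_rot: [-0.149, 3.135, 0.004]
force: [1.1, 5.2, -4.4]
width: 0.165
gripper_force: 25.8
```

```bash
python3 - <<'E'
from h import *
plan([.4597,.1432,.0835],3.5); o=readout.observe(); print(o['ft_torque'],o['width'],o['gripper_force'])
E
```

```text
at [0.4611 0.1438 0.0828] eul [ 5.5 -0.2  0.1] t 30.55 F [ 1.1  5.2 -4.4]
turn [0.002 0.003 0.034] shift [ 0.14 -0.04 -0.07]
[ 1.29585189 -0.31035268 -0.64395665] 0.16493859549463796 25.765917599201202
```

The torque of −0.64 N m shows the knob is at its stop. Opening and rising.

Emit:
{"api": "drive_tool", "payload": {"commands": [[[0,0,0],[0,0,0],-0.5],[[0,0,0],[0,0,0],-0.2],[[0,0,0],[0,0,0],0],[[0,0,0],[0,0,0],0],[[0,0,0],[0,0,0],0],[[0,0,0],[0,0,-1],0],[[0,0,0],[0,0,-4],0],[[0,0,0],[0,0,-8],0],[[0,0,0],[0,0,-12],0],[[0,0,0],[0,0,-12],0],[[0,0,0],[0,0,-12],0]]}}

```text
clock: 31.47
position: [0.4617, 0.143, 0.2057]
ee_rot: [-0.148, 3.131, 0.003]
force: [0.0, -0.2, -0.8]
width: 0.499
gripper_force: 0.0
```

```bash
python3 - <<'E'
from h import *
c=cams.camera_info("wrist"); im=cams.get_image("wrist"); cv2.imwrite("pics/w3.png",im)
u=proj(c,[.4595,.1435,.1027])[0]; x,y=int(u[0])-30,int(u[1])-30; r=im[y:y+60,x:x+60].astype(int)
hi=(r.max(2)>110); print(u)
# pointer: bright pixels inside knob disc radius ~ compute from projection
rad=np.linalg.norm(proj(c,[.4795,.1435,.1027])[0]-u); yy,xx=np.mgrid[y:y+60,x:x+60]
m=hi&(np.hypot(xx-u[0],yy-u[1])<rad*.95)
pts=np.c_[xx[m],yy[m]]; print(len(pts))
W=np.array([onplane(c,p,.1027)[:2] for p in pts]); 
d=W-W.mean(0); v=np.linalg.svd(d)[2][0]; print(W.mean(0),"heading",np.degrees(np.arctan2(v[1],v[0])),np.ptp(W,axis=0))
s=cams.get_image("side");cv2.imwrite("pics/f_side.png",s);cv2.imwrite("pics/f_scene.png",cams.get_image("scene"))
print("cake",disc(0,.055,.013,.004,[.5,-.36,.01],"cake",{"side":(200,150,345,320),"scene":(120,110,300,260)}))
print("plate",disc(0,.108,.018,.017,[.51,-.36],"plate",{"side":(215,225,300,300),"scene":(140,185,222,240)},fixz=0))
a=cv2.imread("pics/side0.png"); 
for n in("side","scene"):
    d=cv2.absdiff(cv2.imread(f"pics/{n}0.png"),cv2.imread(f"pics/f_{n}.png")).max(2)>40
    q,l,st,ce=cv2.connectedComponentsWithStats(d.astype(np.uint8)); print(n,[(s[:5].tolist()) for s in st[1:] if s[4]>15])
E
```

```text
[255.88683914 191.12185708]
247
[0.46981962 0.14428546] heading 93.88249055912672 [0.0187438  0.03517975]
side [243 249  34  28 752]
scene [166 205  33  22 526]
cake (array([ 5.14095606e-01, -3.61238957e-01, -1.81134937e-04]), array([-0.2, -0.8,  0.2,  1.1, -0.9, -0.3,  1.2,  0.2]))
side [ 224  235   67   55 2063]
scene [ 148  194   69   39 1400]
plate (array([ 0.5064778 , -0.36066345]), array([-0.2, -0.4,  0.5,  0.6,  0.4, -0.4, -0.1,  0.1]))
side [[205, 0, 42, 10, 230], [174, 10, 81, 117, 3703], [122, 27, 3, 12, 29], [255, 26, 3, 9, 20], [80, 31, 10, 15, 71], [120, 45, 125, 136, 3746], [185, 62, 7, 7, 30], [70, 71, 21, 91, 641], [103, 114, 16, 12, 69], [97, 131, 10, 7, 42], [238, 140, 7, 9, 23], [85, 163, 6, 6, 17], [273, 168, 31, 22, 529], [243, 248, 34, 30, 803]]
scene [[262, 0, 31, 13, 267], [345, 0, 9, 7, 20], [334, 0, 49, 14, 332], [424, 0, 56, 18, 300], [301, 5, 21, 6, 110], [443, 59, 26, 11, 142], [449, 58, 17, 3, 27], [422, 67, 48, 37, 578], [273, 70, 15, 6, 27], [336, 78, 15, 4, 21], [334, 81, 31, 8, 126], [329, 90, 33, 10, 215], [474, 97, 4, 6, 16], [339, 108, 6, 3, 16], [356, 109, 17, 6, 49], [306, 116, 152, 60, 2475], [296, 152, 51, 38, 729], [399, 164, 2, 27, 51], [406, 165, 3, 20, 34], [346, 180, 12, 8, 39], [397, 187, 3, 17, 22], [265, 200, 40, 23, 748], [165, 204, 35, 24, 590], [393, 208, 5, 11, 32], [402, 209, 4, 11, 29], [410, 210, 5, 11, 34]]
```

Bystanders are unchanged and the cake is within 8 mm of the plate's centre. Next I'll check the pointer numerically.

```bash
python3 - <<'E'
from h import *
im=cv2.imread("pics/w3.png").max(2); c=cams.camera_info("wrist")
print("\n".join("".join(" .:-=+*#%@"[min(9,v//24)] for v in r) for r in im[165:235,225:288]))
r=proj(c,[.4909,.1456,.0667]);print("redmark",r,proj(c,[.4595,.1435,.1027]))
E
```

```text
++++==::++++++=:. ......                  .....:-=++++++++++==+
++++++==++++++-.........                  .......-++++++++=-:-+
+++++++++++++=:..........   . .           ........=++++++=:::-+
++++++++++++=:..........  ............  . ........:++++++=--=++
+++++++++++=:...........  ..............  .........=+++++++++++
+++++++++++-.............  .............. .........:=++++++++++
++++++++++=:............   .............  ..........:++++++++++
++++++++++-.............  ..............  ...........=+++++++++
+++++++++=:.............   .............  ...........:+++++++++
+++++++++=:.............  ............... ............=++++++++
+++++++++-.............    .............  ............-++++++++
+++++++++-..............  ..............  ............:++++++++
++++++++=:..............  ..............  ............:++++++++
---=++++=:..............  .............   ............:++++++++
:::-++++-...............  .............   ............:++++++++
==-=++++-............... ...............  .............=+++++++
++++++++:...............   .............  .............-++++==-
++++++++-...
[... 2747 characters left out ...]
................  . ....................................
.. ........................... ..       .......................
     .  ..... .................... ......... ....     .........
  .    . . . ... ..    .. .. ..... .............. .............
 . .. ..   ..  .... .  ....   ..  ..  . ..   ... ..............
 ..   .    .. .   .  .. . . . .   .         .. ...    ....... .
................    . ....    . . .   ..   . ..  . . .  ... .. 
:::::::::.::....................... ..... .....     ..  .    ..
:::::::::::::::::::::::::::::::.:....................... .. .  
---:--::-:::----:::--::::::::::::::::::::::::::::::::..........
redmark [[255.75200237 216.03119071]] [[256.82255166 195.80500178]]
```

The pointer leans about 3° to the camera's left, which is the camera's own 5.5° heading against the griddle's 2°, so the knob reads zero. The turner was released with its blade on the tray floor. Handing in.

```bash
python3 -c "
from cell import job
print(job.sign_off())"
```

```text
the job is handed in; nothing more can be done
None
```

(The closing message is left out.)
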